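Hold up the culture well's heavy cover with its lever

TASK

Raise the heavy steel cover of the small dish well with its lever: first push the sliding safety stop by its upright push plate, all the way out from under the long arm of the lever, then press the broad pad at the end of the long arm right down to its bumper and keep holding it down, so that the short arm holds the cover open. Pushing with the fingertips is enough and nothing needs gripping; do not touch the cover, do not lift the lever out of its bearing, and leave the cup, the pot and the tweezers alone. Finish while still pressing, with the cover held up.

Things in the scene. Friction and masses are not known exactly. Their poses are not given: they have to be found in the camera images.
- stand: Fixed aluminium bed with lever bearing, white dish well and cross rail, 310 x 110 mm. Origin on the worktop below the lever's pin; x runs along the bed from pin to well, y left of that, z up. Well 82 x 108 mm, 80 mm high, centre x = 108. Bearing cheeks at y = +-21, 106 mm high, slots open above. Rubber bumper (20 mm wide, top 24 mm high) at x = -125. Rail at x = -75, y = -82 to 114.
- lever: Loose straight steel lever, 24 x 10 mm section; its cross pin lies in the bearing's slots. Origin: pin centre, 85 mm up; axes as the stand's at the start. Long arm 172 mm towards -x, rising 18 degrees at rest; short arm 60 mm towards +x, its round nose under the cover's edge. Pressed, it turns about 40 degrees down to the bumper. Takes 2 to 6 N at the pad; swings back when let go.
- lever_pad (a point): Centre of the upper face of the black ribbed pad (44 x 44 mm) at the end of the lever's long arm, 150 mm from the pin; about 135 mm above the worktop at rest, moving down on an arc about the pin to about 32 mm.
- stop_plate (a point): Centre of the outer face of the stop's black upright push plate (46 mm wide along the stand's x, 10 thick, from 20 to 90 mm high), on the stand's +y side; point 65 mm high, at first about 105 mm beside the lever's middle. Push it towards the stand's -y. A low slab joins it to a steel post (22 x 30 mm, 98 mm high) that stands under the long arm 75 mm from the pin and blocks it.
- stop (a joint): How far the stop has been pushed towards the stand's -y, in m: near 0 with the post under the lever, 0.055 at its end stop; the post is clear of the lever from about 0.03. Stiff slide, about 1 to 2 N of friction, stays where it is left.
- cover_hinge (a joint): Opening angle of the hinged cover in rad: 0 shut, about 0.39 when the lever is on its bumper. Falls shut when the lever is let go.
- cover: The heavy steel cover plate, 106 x 104 x 14 mm, about 1.6 kg, hinged at the far side of the well; its near edge overhangs the well towards the lever. Origin on the hinge axis, 88 mm above the worktop and 153 mm from the lever's pin along the stand's x; its plate runs towards its -x. Not to be touched.
- specimen_cup: Bystander: specimen cup with orange screw lid, 65 mm wide, 71 mm tall, upright, origin under its centre.
- strip_pot: Bystander: white test-strip pot with green cap, 36 mm wide, 64 mm tall, upright, origin under its centre.
- tweezers: Bystander: steel tweezers lying flat, 130 mm long along their y, 14 mm wide, 12 mm high, origin under their centre.

How it is judged:
By the outcome, as a careful person would: the job done as asked, in the order asked, and still so for the second after the job is handed in, while the arm keeps its last pose, push and grip.
It also fails if it takes over 43 s, if anything falls off the work surface, if the arm or the gripper's body presses on something with over 40 N, if the wrist force passes 120 N, or if a joint passes its speed limit or range.

ROBOT

A 6-joint arm with a two-finger parallel gripper is mounted at the origin on a cart in front of the work surface, level with it; the furniture and walls round the work are solid. World frame = base frame: x ahead of the robot, y to its left, z up, the work surface at z = 0. Lengths are in m, angles in rad, forces in N, time in s.
With the tool pointing down it reaches from about 0.425 to 0.95 m from the base axis. Payload 3.5 kg.
Tool frame: the origin (TCP) lies at the very end of the fingers, on their centre line; the grasp point (between the pads) lies 19 mm behind it (ctrl.grip_point_offset is the distance from the TCP to the grasp point, in m); z points along the fingers, y is the line along which they close (so a half turn about z gives the same grasp; the last joint's range is limited). The gripper opens to 85 mm and grips with 20 to 120 N. Pads are 22 mm wide; open, the fingers measure 114 mm over their backs; the gripper's body (76 mm by 85 mm) begins 54 mm behind the grasp point. The pads swing forward as they close: fully open they stand 13 mm farther back than shut.
Start: joints at [1.007, 0.286, 1.577, -0, 1.279, -0.15], TCP at [0.271, 0.618, 0.231] pointing down, gripper open.
Joint ranges: [-2.77, 2.77], [-0.9, 2.22], [0.21, 2.48], [-1.53, 4.67], [0.24, 2.81], [-2.84, 2.84]. Speed limits (rad/s): [2.79, 2.79, 3.14, 3.14, 3.14, 3.14].

INTERFACE

Orientations are given as a unit quaternion [x, y, z, w].
In Python, from plant import telemetry, vision, ctrl gives the robot as it stands.
- The arm moves only by the tool arm_command, never from a script. Its argument "series" is one flat list of numbers, 7 for each row, row after row: the shift along the tool's x, y, z in cm, then the turn, a rotation vector about the tool's x, y, z in degrees, then the closure, from 0 (fully open) to 1 (shut). A call has 1 to 10 rows; each row is the pose to reach, as a shift and turn from the pose commanded when the call began, along the tool's axes at that moment; what a row does not reach only later rows make up. A row lasts 1/12 s, in which the tool goes at most 41.7 mm and 7.16 degrees, less where a joint would pass 70% of its speed; a pose out of reach is approached as far as the arm can. A call with a gripper value outside its range is refused whole. The fingers move at their own pace and stop on an object; "force" is the grip in N (left out, the last holds). Time passes only in rows, so rows that repeat a pose let the fingers close. It gives the time, the measured TCP pose, the force, the opening and the grip force at its end, in the units of the state.
- telemetry.get_state(): the state, without advancing time (a new reading comes with each control period).
- vision.read_camera(name): name is "scene" or "top" or "wrist"; returns a dict with "color" (400x640x3 uint8, blue, green, red), "K" (3x3 intrinsics, pixels), "rvec" (rotation vector, rad) and "tvec" (3), from world to camera coordinates, as OpenCV has them; the wrist camera has in their place "T_tool_cam" (4x4, takes a point from camera to tool coordinates, whose origin is the TCP and whose axes are the flange's). Camera axes: x right, y down, z forward; pixel columns grow to the right and rows downward; lengths in m; the calibration is good to about 2 mm. The wrist camera is an equidistant fisheye: a pixel r from the principal point sees the ray r / f radians off the axis. A picture is of the moment at which its call begins: read the wrist's pose just before it. There is no depth.
- ctrl.sign_off(): hands the job in; it is judged then, once.
The state is a dict: "time": time; "qpos": joint angles; "dq": joint speeds; "joint_efforts": joint torques, N m; "eef_pos": TCP position; "tcp_rot": TCP orientation; "contact_force": force on the tool from outside, world axes, zero at the start; "wrist_torque": the same for the moment, N m; "opening": opening from 0.0 (shut) to 1.0 (fully open); "finger_force": force on a finger pad.
Only numpy, scipy, OpenCV 4.12 (cv2) and the standard library are available. Lean on these libraries where they do the work, as an engineer would, in place of code of your own. Each camera call takes 0.05 s, during which the arm holds its last target. There are 200 camera calls.

## Working session

There is one attempt and no reset: what is moved stays moved. The work goes in short steps, Python scripts to look and compute and a tool call to move; the robot and the scene stay as the last step left them, time stands still between calls to the robot, and variables do not carry over. Pictures are saved under pics/ and viewed, at most 10 in all, crops included, and the job is handed in when it is done.

Besides the shell and the picture viewer there is one more tool, called after "Request:" in YAML: its name, and indented under it one key for each argument. arm_command: Moves the arm, as the interface text tells. Its arguments: {"type":"object","properties":{"series":{"type":"array","items":{"type":"number"}},"force":{"type":"number"}},"required":["series"]}

```bash
mkdir -p pics; ls; python3 - <<'E'
from plant import telemetry, vision, ctrl
import cv2
for n in ("top","scene"):
    d=vision.read_camera(n); cv2.imwrite(f"pics/{n}0.png",d["color"])
    print(n,d["K"].tolist(),d["rvec"],d["tvec"])
s=telemetry.get_state(); print(s)
E
```

```text
pics
top [[483.921354302508, 0.0, 318.0555027825307], [0.0, 483.921354302508, 201.83738788707123], [0.0, 0.0, 1.0]] [ 2.13452288 -2.14639131  0.23397886] [0.16284754 0.5978259  1.02665769]
scene [[426.55654785712636, 0.0, 318.60587809857765], [0.0, 426.55654785712636, 196.4489676801278], [0.0, 0.0, 1.0]] [ 2.25856492 -0.716559    0.31348198] [-0.38056882  0.40274722  0.571008  ]
{'time': 0.1, 'qpos': array([ 1.00698750e+00,  2.87131649e-01,  1.57801999e+00, -2.73762502e-05,
        1.27861680e+00, -1.50018411e-01]), 'dq': array([-0.00118416, -0.00065423, -0.0024029 ,  0.00176952, -0.00173718,
       -0.00039406]), 'joint_efforts': array([ 9.08289876e-04, -4.07300377e+01, -2.93697095e+01, -1.35851988e-04,
        3.44670101e-03,  1.24114692e-05]), 'eef_pos': array([0.27107506, 0.61752862, 0.23005486]), 'tcp_rot': array([ 2.05418324e-01,  9.78673658e-01, -1.02390936e-03, -3.67813627e-04]), 'contact_force': array([ 0.5144938 , -0.99525497,  0.27302944]), 'wrist_torque': array([ 0.0227068 ,  0.02643037, -0.00276113]), 'finger_force': 0.0, 'opening': 0.9967079761523661}
```

View pics/top0.png

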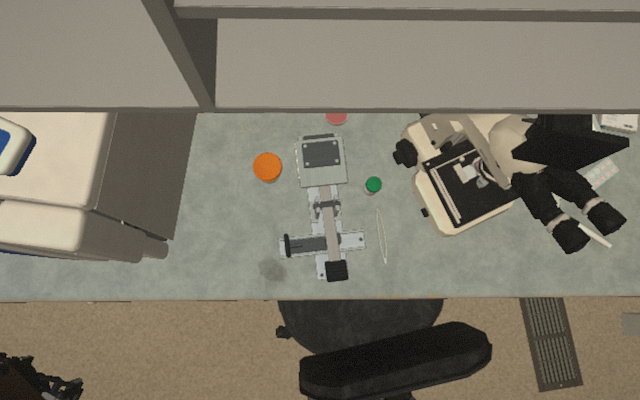

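View pics/scene0.png

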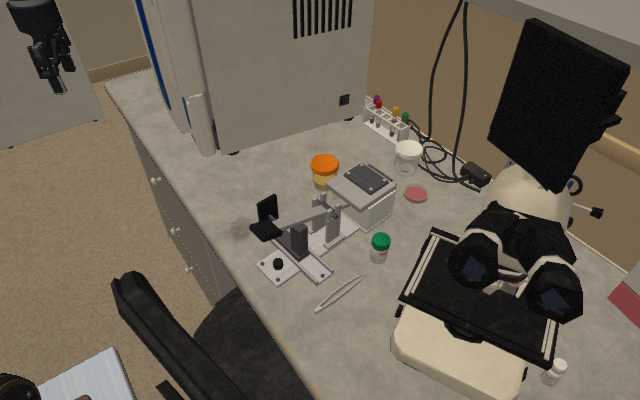

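The top view shows the pad at (335,271), the push plate at (288,245), the cover at (322,160), the cup at (267,167), the pot at (373,185) and the tweezers at (382,237). The scene view agrees: pad at (265,231), plate top at (267,203).

```bash
cat > h.py <<'E'
import numpy as np, cv2
from plant import telemetry, vision, ctrl
from scipy.spatial.transform import Rotation as R
def cast(d,px,z):
    Rm=cv2.Rodrigues(d["rvec"])[0]; C=-Rm.T@d["tvec"]
    r=Rm.T@np.linalg.solve(d["K"],[px[0],px[1],1.]); return C+r*(z-C[2])/r[2]
def proj(d,P): return cv2.projectPoints(np.float64(P).reshape(-1,3),d["rvec"],d["tvec"],d["K"],None)[0].reshape(-1,2)
def blobs(d,roi,th=45):
    x0,y0,x1,y1=roi; m=(d["color"][y0:y1,x0:x1].max(2)<th).astype(np.uint8)
    n,l,s,c=cv2.connectedComponentsWithStats(m)
    return [(s[i,4],(s[i,:4]+[x0,y0,0,0]).tolist(),(c[i]+[x0,y0]).round(1).tolist()) for i in range(1,n) if s[i,4]>25]
E
python3 - <<'E'
from h import *
t=vision.read_camera("top")
for b in blobs(t,(270,225,370,290)): print(b)
for p,z in (((335,271),.135),((288,245),.09),((322,160),.1),((322,205),.09),((267,167),.071),((373,185),.064),((382,237),.01)): print(p,cast(t,p,z).round(3))
s=vision.read_camera("scene")
for b in blobs(s,(240,180,300,250)): print(b)
for n,d,r in (("t",t,(230,100,400,300)),("s",s,(220,140,400,320))):
    c=d["color"][r[1]:r[3],r[0]:r[2]]; cv2.imwrite(f"pics/{n}c.png",cv2.resize(c,None,fx=3,fy=3,interpolation=2))
E
```

```text
(np.int32(57), [284, 235, 6, 22], [287.1, 246.0])
(np.int32(345), [325, 260, 23, 22], [335.8, 270.9])
(335, 271) [0.442 0.13  0.135]
(288, 245) [0.499 0.225 0.09 ]
(322, 160) [0.682 0.152 0.1  ]
(322, 205) [0.585 0.152 0.09 ]
(267, 167) [0.674 0.273 0.071]
(373, 185) [0.634 0.037 0.064]
(382, 237) [0.524 0.012 0.01 ]
(np.int32(876), [249, 194, 34, 48], [266.5, 219.7])
(np.int32(37), [292, 236, 8, 14], [295.8, 244.1])
```

View pics/tc.png

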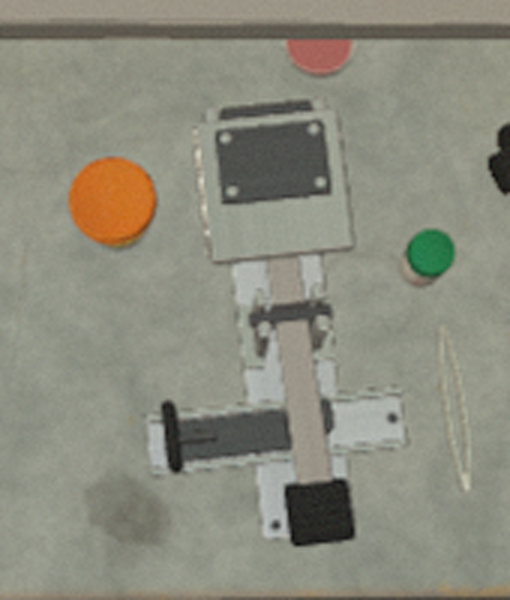

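View pics/sc.png

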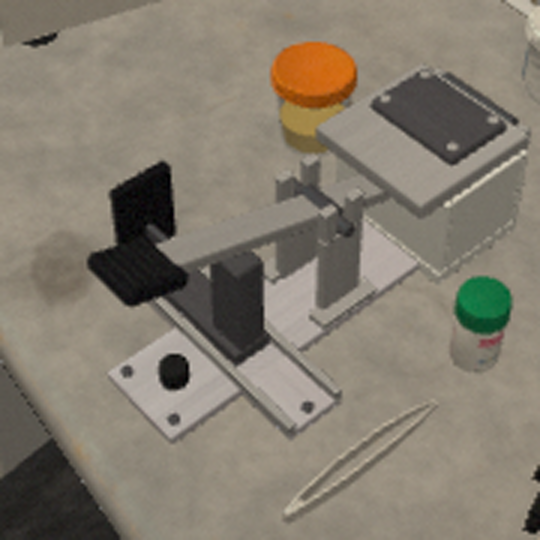

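```bash
cat >> h.py <<'E'
t_pin,t_pad,t_pl=(326.7,204.3),(336.3,270.8),(287.3,245.8)
def frame(t):
    o=cast(t,t_pin,.09); p=cast(t,t_pad,.135); o[2]=p[2]=0
    ex=(o-p)/np.linalg.norm(o-p); ey=np.array([-ex[1],ex[0],0]); return o,ex,ey,p
def cmd(P,tilt,ex,ey,flip=1):
    """shift cm / turn deg in present tool axes, to TCP P, fingers down, top leaning to +ey by tilt deg, tool y along ey"""
    s=telemetry.get_state(); R0=R.from_quat(s["tcp_rot"])
    z=-np.array([0,0,1.])*np.cos(np.radians(tilt))-ey*np.sin(np.radians(tilt))
    x=np.cross(flip*ey,z); x/=np.linalg.norm(x); R1=R.from_matrix(np.c_[x,np.cross(z,x),z])
    return R0.inv().apply(P-s["eef_pos"])*100,(R0.inv()*R1).as_rotvec(degrees=True)
E
python3 - <<'E'
from h import *
t=vision.read_camera("top"); o,ex,ey,p=frame(t)
q=cast(t,t_pl,.09); q[2]=0
print("o",o,"ex",ex,"yaw",np.degrees(np.arctan2(ex[1],ex[0])),"pad",(p-o)@ex)
print("plate",(q-o)@ex*1e3,(q-o)@ey*1e3,q)
a=cast(t,(230+167/3,100+405/3),.09);b=cast(t,(230+177/3,100+470/3),.09);print("plate yaw",np.degrees(np.arctan2(*(a-b)[1::-1])))
tip=q+ey*.005
s=vision.read_camera("scene"); print("scene chk pad,plate top,pin",proj(s,[p+[0,0,.135],q+[0,0,.09],o+[0,0,.09]]).round(1).tolist())
for off,z in ((.065,.16),(.065,.05)):
    P=tip+ey*off+[0,0,z]; print(P.round(3),*[v.round(2) for v in cmd(P,12,ex,ey)])
E
```

```text
o [0.58629336 0.14231076 0.        ] ex [0.9944088  0.10559896 0.        ] yaw 6.061676460920298 pad -0.1444763203877819
plate -79.37338856838052 93.20415264077235 [0.4975215  0.22661204 0.        ]
plate yaw 8.887570801912107
scene chk pad,plate top,pin [[265.0, 228.9], [265.4, 200.9], [326.5, 207.6]]
[0.49  0.296 0.16 ] [-32.97 -20.64   7.1 ] [ 11.68  -3.14 -29.66]
[0.49  0.296 0.05 ] [-32.97 -20.63  18.1 ] [ 11.68  -3.14 -29.66]
```

Request:
arm_command:
  series: [-3,-3.5,0.5,0,0,0,1,-6,-7,1,0,0,0,1,-9,-10.5,2,0,0,0,1,-12,-14,3,0,0,0,1,-13.4,-15.8,3,0,0,0,1,-13.4,-15.8,3,0,0,0,1]
  force: 40

```text
time: 0.8
eef_pos: [0.3306, 0.4137, 0.1989]
tcp_rot: [0.208, 0.978, -0.003, -0.001]
contact_force: [0.1, 0.6, -0.4]
opening: 0.145
finger_force: 0.0
```

Request:
arm_command:
  series: [-4,-1,1,2,-0.5,-5,1,-8,-2,2,4,-1,-10,1,-12,-3,3,6,-1.5,-15,1,-16,-4,4,8,-2,-20,1,-19.6,-4.8,4.1,10,-2.6,-25,1,-19.6,-4.8,4.1,11.7,-3.1,-29.7,1,-19.6,-4.8,4.1,11.7,-3.1,-29.7,1]

```text
time: 1.38
eef_pos: [0.4919, 0.2962, 0.1598]
tcp_rot: [-0.052, 0.993, -0.104, 0.005]
contact_force: [0.2, -0.2, -0.4]
opening: -0.001
finger_force: 0.0
```

```bash
python3 - <<'E'
from h import *
t=vision.read_camera("top"); o,ex,ey,p=frame(t)
s=telemetry.get_state(); print(s["time"],s["eef_pos"],s["contact_force"],s["opening"],[((s["eef_pos"]-o)@e*1e3).round(1) for e in (ex,ey)])
c=t["color"][100:300,200:400]; cv2.imwrite("pics/a.png",cv2.resize(c,None,fx=3,fy=3))
d=s["eef_pos"]; d=o+ex*-.075+ey*.155+[0,0,.05]; print(*[v.round(2) for v in cmd(d,12,ex,ey)])
E
```

```text
1.4333 [0.4909358  0.29691696 0.15995806] [-0.54225916  0.70965623  0.29129149] 0.0024266768312935214 [np.float64(-78.5), np.float64(163.8)]
[-0.36  1.41 10.94] [ 0.08 -0.06 -0.09]
```

View pics/a.png

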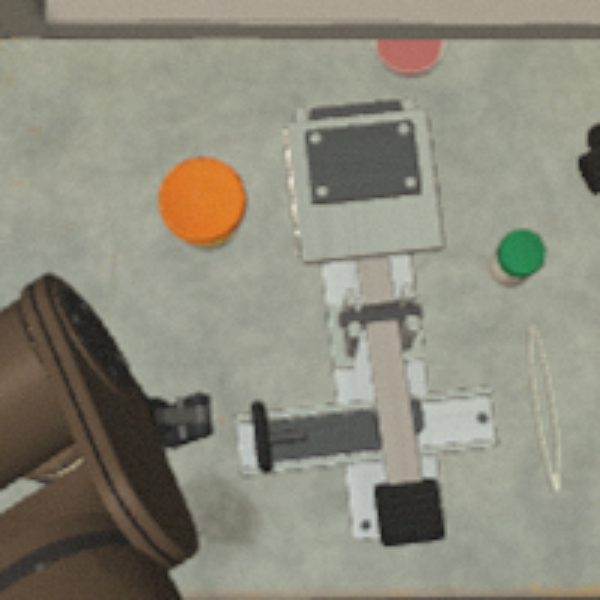

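The closed fingertips (≈(210,418) in the crop) stand outside the plate (262,436) and in line with it. Next I lower them beside the plate.

Request:
arm_command:
  series: [-0.3,0.4,3,0,0,0,1,-0.3,0.8,6,0,0,0,1,-0.3,1.2,9,0,0,0,1,-0.3,1.4,10.9,0,0,0,1,-0.3,1.4,10.9,0,0,0,1]

```text
time: 1.85
eef_pos: [0.4902, 0.2873, 0.046]
tcp_rot: [-0.053, 0.993, -0.105, 0.001]
contact_force: [-1.0, -0.6, -0.7]
opening: 0.003
finger_force: 0.0
```

Request:
arm_command:
  series: [0,-1,0.2,0,0,0,1,0,-2,0.4,0,0,0,1,0,-3,0.6,0,0,0,1,0,-4,0.85,0,0,0,1,0,-4.8,1.0,0,0,0,1,0,-5.5,1.15,0,0,0,1,0,-6,1.3,0,0,0,1,0,-6,1.3,0,0,0,1]

```text
time: 2.52
eef_pos: [0.5013, 0.2259, 0.0508]
tcp_rot: [-0.052, 0.993, -0.104, 0.005]
contact_force: [-0.5, -1.0, -0.0]
opening: 0.001
finger_force: 0.0
```

Request:
arm_command:
  series: [0,-0.4,0.08,0,0,0,1,0,-0.8,0.17,0,0,0,1,0,-1.2,0.25,0,0,0,1,0,-1.6,0.33,0,0,0,1,0,-2,0.4,0,0,0,1,0,-2.4,0.5,0,0,0,1,0,-2.7,0.6,0,0,0,1,0,-2.7,0.6,0,0,0,1]

```text
time: 3.18
eef_pos: [0.504, 0.1988, 0.0501]
tcp_rot: [-0.053, 0.993, -0.105, 0.005]
contact_force: [0.4, 0.8, -0.4]
opening: 0.004
finger_force: 0.0
```

```bash
python3 - <<'E'
from h import *
t=vision.read_camera("top"); o,ex,ey,p=frame(t)
s=telemetry.get_state(); print(s["time"],s["eef_pos"],s["contact_force"],[((s["eef_pos"]-o)@e*1e3).round(1) for e in (ex,ey)])
c=vision.read_camera("scene")["color"][140:320,220:400]; cv2.imwrite("pics/b.png",cv2.resize(np.hstack([c,t["color"][140:320,230:410]]),None,fx=2.2,fy=2.2))
E
```

```text
3.2333 [0.50390434 0.19898282 0.05006064] [-0.25235307 -0.23842166  0.06303569] [np.float64(-75.9), np.float64(65.1)]
```

View pics/b.png

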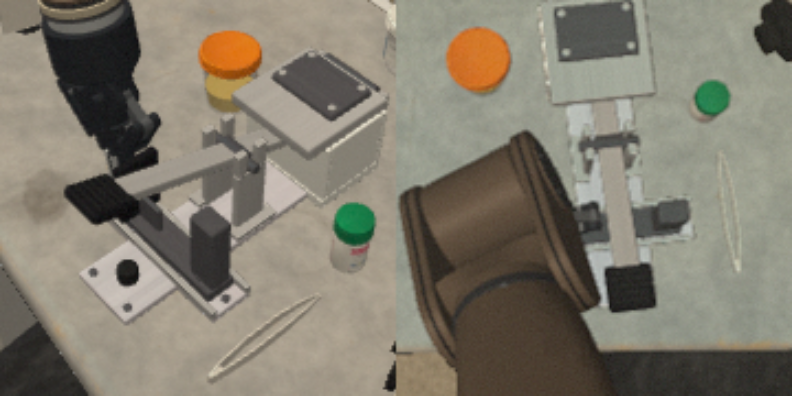

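The post now stands at (210,240) left and (672,213) right, well clear of the lever, but the slide still has a little way to go. I push on until the end stop resists.

Request:
arm_command:
  series: [0,-0.2,0.04,0,0,0,1,0,-0.4,0.08,0,0,0,1,0,-0.6,0.12,0,0,0,1,0,-0.6,0.12,0,0,0,1]

```text
time: 3.62
eef_pos: [0.5042, 0.1966, 0.0502]
tcp_rot: [-0.052, 0.994, -0.1, 0.006]
contact_force: [-2.1, 12.3, 0.7]
opening: -0.003
finger_force: 5.8
```

Request:
arm_command:
  series: [0,-0.2,0.04,0,0,0,1,0,-0.3,0.06,0,0,0,1,0,-0.3,0.06,0,0,0,1]

```text
time: 3.87
eef_pos: [0.5043, 0.1964, 0.0503]
tcp_rot: [-0.051, 0.994, -0.098, 0.006]
contact_force: [-3.8, 20.5, -0.0]
opening: -0.0
finger_force: 10.3
```

The slide is firmly on its end stop (20 N, no movement). Now I back off, rise, and work out the pad approach.

Request:
arm_command:
  series: [0,1,-0.2,0,0,0,1,0,2.5,-0.5,0,0,0,1,0,2.5,-4.5,0,0,0,1,0,2.5,-8.5,0,0,0,1,0,2.5,-12.5,0,0,0,1,0,2.5,-14,0,0,0,1,0,2.5,-14,0,0,0,1]

```text
time: 4.45
eef_pos: [0.5024, 0.2453, 0.1883]
tcp_rot: [-0.053, 0.993, -0.103, 0.011]
contact_force: [-0.7, -0.3, 1.3]
opening: 0.0
finger_force: 0.0
```

```bash
python3 - <<'E'
from h import *
t=vision.read_camera("top"); o,ex,ey,p=frame(t)
s=telemetry.get_state(); print(s["time"],s["eef_pos"],s["contact_force"])
for z in (.19,.15,.03): print(*[v.round(2) for v in cmd(o-ex*.146+[0,0,z],0,ex,ey)])
c=t["color"][100:300,230:400]; cv2.imwrite("pics/c.png",cv2.resize(c,None,fx=3,fy=3))
E
```

```text
4.5 [0.50082389 0.24436365 0.1850062 ] [ 0.27659732 -0.69040317 -0.65206505]
[  7.19 -10.91   1.76] [-11.93   0.31   0.06]
[  7.21 -10.09   5.67] [-11.93   0.31   0.06]
[ 7.28 -7.6  17.41] [-11.93   0.31   0.06]
```

View pics/c.png

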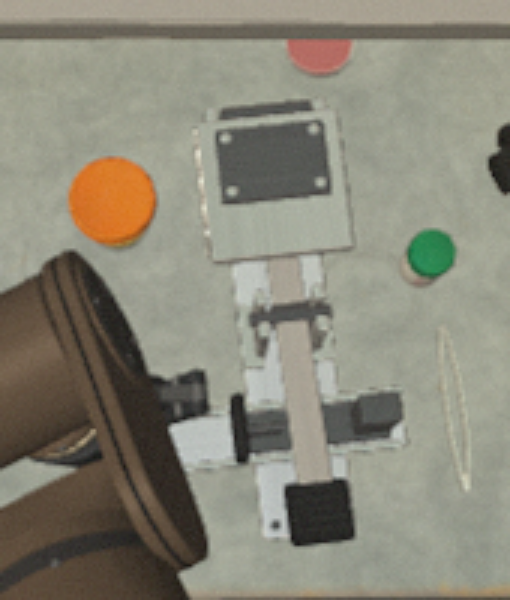

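The plate is at (238,428) and the post at (378,410), so the lever's travel is free. Next I go above the pad, then press.

Request:
arm_command:
  series: [2.4,-3,0,-4,0,0,1,4.8,-6,0.3,-8,0,0,1,7.2,-9,1,-12,0.3,0,1,7.2,-10.9,1.8,-12,0.3,0,1,7.2,-10.5,3.8,-12,0.3,0,1,7.2,-10.5,3.8,-12,0.3,0,1]

```text
time: 5.0
eef_pos: [0.4359, 0.1242, 0.1617]
tcp_rot: [-0.051, 0.999, -0.0, -0.007]
contact_force: [-1.2, 0.0, -1.4]
opening: -0.002
finger_force: 0.0
```

Request:
arm_command:
  series: [0,0,1.5,0,0,0,1,0,0,3,0,0,0,1,0,0,4.5,0,0,0,1,0,0,6,0,0,0,1,0,0,6,0,0,0,1]

```text
time: 5.42
eef_pos: [0.437, 0.1262, 0.1036]
tcp_rot: [-0.053, 0.999, -0.0, -0.006]
contact_force: [-1.4, -0.5, 2.5]
opening: -0.002
finger_force: 1.5
```

Request:
arm_command:
  series: [0,0,1,0,0,0,1,0,0,2,0,0,0,1,0,0,3,0,0,0,1,0,0,4,0,0,0,1,0,0,5,0,0,0,1,0,0,6,0,0,0,1,0,0,6.4,0,0,0,1,0,0,6.4,0,0,0,1]

```text
time: 6.08
eef_pos: [0.439, 0.1263, 0.0427]
tcp_rot: [-0.053, 0.999, 0.0, -0.003]
contact_force: [-0.1, -0.1, 1.8]
opening: -0.002
finger_force: 0.5
```

Request:
arm_command:
  series: [0,0,0.3,0,0,0,1,0,0,0.6,0,0,0,1,0,0,0.8,0,0,0,1,0,0,0.8,0,0,0,1]

```text
time: 6.42
eef_pos: [0.4388, 0.1261, 0.0347]
tcp_rot: [-0.053, 0.999, 0.0, -0.003]
contact_force: [0.3, 1.1, 4.2]
opening: 0.002
finger_force: 1.3
```

Request:
arm_command:
  series: [0,0,0.2,0,0,0,1,0,0,0.4,0,0,0,1,0,0,0.4,0,0,0,1]

```text
time: 6.67
eef_pos: [0.4396, 0.1261, 0.0323]
tcp_rot: [-0.053, 0.999, 0.0, -0.003]
contact_force: [-2.6, -0.5, 14.9]
opening: 0.001
finger_force: 7.0
```

Request:
arm_command:
  series: [0,0,0.2,0,0,0,1,0,0,0.3,0,0,0,1,0,0,0.3,0,0,0,1]

```text
time: 6.92
eef_pos: [0.4399, 0.1262, 0.0316]
tcp_rot: [-0.053, 0.999, -0.0, -0.004]
contact_force: [-9.3, -0.6, 29.8]
opening: -0.001
finger_force: 16.0
```

It is on the bumper: about 30 N with almost no movement. I ease the push a little and check by camera.

Request:
arm_command:
  series: [0,0,-0.2,0,0,0,1,0,0,-0.2,0,0,0,1,0,0,-0.2,0,0,0,1,0,0,-0.2,0,0,0,1,0,0,-0.2,0,0,0,1,0,0,-0.2,0,0,0,1]

```text
time: 7.42
eef_pos: [0.4396, 0.1262, 0.0321]
tcp_rot: [-0.053, 0.999, 0.0, -0.003]
contact_force: [-5.2, -0.2, 18.7]
opening: 0.003
finger_force: 9.6
```

```bash
python3 - <<'E'
from h import *
c=vision.read_camera("scene")["color"][120:320,200:410]; cv2.imwrite("pics/d.png",cv2.resize(c,None,fx=2.8,fy=2.8))
s=telemetry.get_state(); print(s["time"],s["eef_pos"],s["contact_force"])
E
```

```text
7.4667 [0.43965113 0.12617062 0.03208982] [-5.15374227 -0.65559611 18.56958477]
```

View pics/d.png

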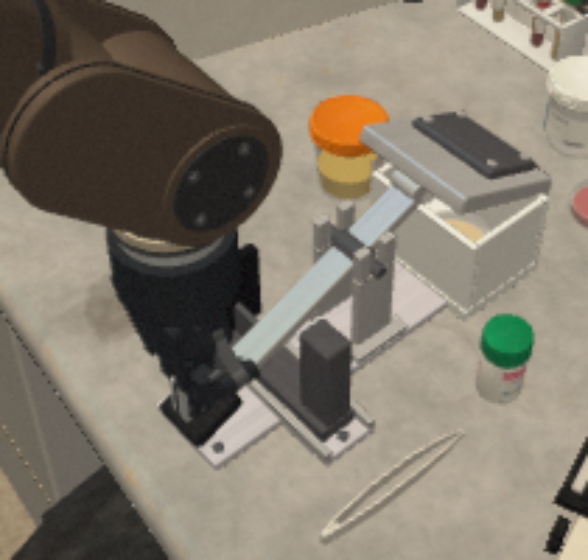

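The picture shows the pad at the bumper (200,420), the lever's nose at (405,185) holding the cover open, the pin seated at (350,250), and the cup, pot and tweezers where they were.

```bash
python3 -c "
from plant import ctrl; print(ctrl.sign_off())"
```

```text
the job is handed in; nothing more can be done
None
```

The safety stop is pushed fully out to its end stop, and the pad is held down on its bumper with about 19 N, so the cover is held open; the job was handed in at about 7.5 s.

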